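# Log the reagent in use on the result counter

## Robot

A 7-joint arm with a two-finger parallel gripper is mounted at the origin on the work surface. World frame = base frame: x ahead of the robot, y to its left, z up, the work surface at z = 0. Lengths are in m, angles in rad, forces in N, time in s.
With the tool pointing down it reaches from about 0.35 to 0.9 m from the base axis. Payload 8.1 kg.
Tool frame: the origin (TCP) lies on the centre line of the jaws, within the pads' length; the fingertips stand arm.tips_ahead ahead of it and the grasp point (between the pads) lies 8 mm behind it (arm.tips_ahead is the distance from the TCP to the fingertips, in m); z points along the fingers, y is the direction in which the jaws open and shut (so a half turn about z gives the same grasp; the last joint's range is limited). The gripper opens to 92 mm and grips with 3 to 60 N. Pads are 19 mm wide; open, the fingers measure 130 mm over their backs; the gripper's body (75 mm by 190 mm) begins 47 mm behind the grasp point.
Start: joints at [-1.358, 0.434, 0.025, 1.573, -0.012, 1.134, -0.075], TCP at [0.194, 0.594, 0.238] pointing down, gripper open.
Joint ranges: [-2.62, 2.62], [-0.44, 2.09], [-1.27, 1.32], [0.08, 2.57], [-1.32, 4.46], [0.12, 2], [-2.74, 2.74]. Speed limits (rad/s): [2.22, 2.22, 3.01, 3.01, 3.14, 3.14, 3.14].

## Interface

Orientations are given as a rotation vector (axis times angle).
In Python, from cell import arm gives the robot as it stands. The module is installed in compiled form; this text tells all that it offers.
- The arm moves only by the tool jog_arm, never from a script. Its argument "moves" is a list of rows, each an object with "twist": the turn, a rotation vector about the tool's x, y, z in units of 10 degrees (1.0 is 10 degrees), a list of three; "xyz": the shift along the tool's x, y, z in units of 60 mm (1.0 is 60 mm), a list of three; "grip": the closure, from -1 (fully open) to 1 (shut). A call has 1 to 5 rows; each row is the pose to reach, as a shift and turn from the pose commanded when the call began, along the tool's axes at that moment; what a row does not reach only later rows make up. A row lasts 1/8 s, in which the tool goes at most 62.5 mm and 10.7 degrees, less where a joint would pass 70% of its speed; a pose out of reach is approached as far as the arm can. A call with a gripper value outside its range is refused whole. The fingers move at their own pace and stop on an object; "force" is the grip in N (left out, the last holds). Time passes only in rows, so rows that repeat a pose let the fingers close. It gives the time, the measured TCP pose, the force and the opening at its end, in the units of the state.
- arm.observe(): the state, without advancing time (a new reading comes with each control period).
- arm.get_image(name): name is "side" or "top"; returns the picture (384x512x3 uint8, blue, green, red); there is no depth.
- arm.camera_params(name): a dict with "mtx" (3x3 intrinsics, pixels), "T" (4x4, takes a point from camera to world coordinates). Camera axes: x right, y down, z forward; pixel columns grow to the right and rows downward; lengths in m; the calibration is good to about 2 mm. A picture is of the moment at which its call begins. camera_params takes no time and is no camera call.
- arm.sign_off(): hands the job in, once; it reports no verdict.
The state is a dict: "clock": time; "joints": joint angles; "dq": joint speeds; "joint_efforts": joint torques, N m; "position": TCP position; "ee_rot": TCP orientation; "force": force on the tool from outside, world axes, zero at the start; "ft_torque": the same for the moment, N m; "width": opening from 0.0 (shut) to 1.0 (fully open).
Only numpy, scipy, OpenCV 4.12 (cv2) and the standard library are available. Lean on these libraries where they do the work, as an engineer would, in place of code of your own. Each camera call takes 0.05 s, during which the arm holds its last target. There are 200 camera calls.

## Task

One dropper bottle stands on the black in-use place of the metal reagent stand: with the fingertips, gently press down the key on the counter that has the same colour as that bottle's cap and let it spring back up, then gently press the wide white store key and withdraw. Press no other colour key, and leave the bottles and everything else on the bench where they are.

Things in the scene. Friction and masses are not known exactly. Their poses are not given: they have to be found in the camera images.
- in_use_place (a point): centre of the in-use place: a black disc, 52 mm across, on the top face (12 mm above the table) of the metal reagent stand, a fixed flat plate 140 x 160 x 12 mm; one dropper bottle always stands on it, the other three stand on smaller white discs (40 mm) in a row, at least 58 mm away. The stand lies to the left (+y) of the counter
- red_bottle: loose white dropper bottle with a red cone-shaped cap, 32 mm across, 80 mm tall; origin at the centre of its underside, z up. Not to be disturbed
- blue_bottle: loose white dropper bottle with a blue cone-shaped cap, 32 mm across, 80 mm tall; origin at the centre of its underside, z up. Not to be disturbed
- green_bottle: loose white dropper bottle with a green cone-shaped cap, 32 mm across, 80 mm tall; origin at the centre of its underside, z up. Not to be disturbed
- yellow_bottle: loose white dropper bottle with a yellow cone-shaped cap, 32 mm across, 80 mm tall; origin at the centre of its underside, z up. Not to be disturbed
- console: the result counter: fixed white console 180 mm (x) by 250 mm (y), top face 35 mm above the table, turned up to 0.4 rad either way; origin at the centre of its underside, x towards the display edge (away from the robot), y along the row of colour keys. Four square colour keys in any order stand in a row at x = +13 mm, 54 mm apart from centre to centre; the wide white store key lies nearer to the robot at x = -57 mm, y = 0
- red_key_top (a point): centre of the top face of the red key, a square cap 32 x 32 mm whose top stands 14 mm above the console's top face (49 mm above the table); it moves down with the key
- red_key (a joint): how far the red key is pressed down: 0 up, 0.008 m at the bottom stop; spring, about 1.5 N to start moving, 6 N at the bottom; a press registers from 0.004 m (3.8 N) on, and the key springs back by itself when let go
- red_module: the fixed black frame (44 x 44 x 4 mm) that carries the red key; origin at the centre of its underside, on the console's top face
- blue_key_top (a point): centre of the top face of the blue key, a square cap 32 x 32 mm whose top stands 14 mm above the console's top face (49 mm above the table); it moves down with the key
- blue_key (a joint): how far the blue key is pressed down: 0 up, 0.008 m at the bottom stop; spring, about 1.5 N to start moving, 6 N at the bottom; a press registers from 0.004 m (3.8 N) on, and the key springs back by itself when let go
- blue_module: the fixed black frame (44 x 44 x 4 mm) that carries the blue key; origin at the centre of its underside, on the console's top face
- green_key_top (a point): centre of the top face of the green key, a square cap 32 x 32 mm whose top stands 14 mm above the console's top face (49 mm above the table); it moves down with the key
- green_key (a joint): how far the green key is pressed down: 0 up, 0.008 m at the bottom stop; spring, about 1.5 N to start moving, 6 N at the bottom; a press registers from 0.004 m (3.8 N) on, and the key springs back by itself when let go
- green_module: the fixed black frame (44 x 44 x 4 mm) that carries the green key; origin at the centre of its underside, on the console's top face
- yellow_key_top (a point): centre of the top face of the yellow key, a square cap 32 x 32 mm whose top stands 14 mm above the console's top face (49 mm above the table); it moves down with the key
- yellow_key (a joint): how far the yellow key is pressed down: 0 up, 0.008 m at the bottom stop; spring, about 1.5 N to start moving, 6 N at the bottom; a press registers from 0.004 m (3.8 N) on, and the key springs back by itself when let go
- yellow_module: the fixed black frame (44 x 44 x 4 mm) that carries the yellow key; origin at the centre of its underside, on the console's top face
- store_key_top (a point): centre of the top face of the white store key, a wide cap 30 mm (console x) by 60 mm (console y) whose top stands 14 mm above the console's top face (49 mm above the table); it moves down with the key
- store_key (a joint): how far the store key is pressed: same spring, travel and registering depth as the colour keys
- well_plate: loose white test plate 130 x 200 x 8 mm with red-spotted wells, lying beyond the counter; origin at the centre of its underside. Not to be disturbed
- spray_bottle: loose white bottle with a green label and a black cap, 44 mm across, 130 mm tall, on the right; origin at the centre of its underside. Not to be disturbed
- sharps_bin: loose round yellow waste bin, 132 mm across, 128 mm tall, on the right; origin at the centre of its underside. Not to be disturbed
There are look-alikes about, which are no part of the job. What is shaped like the part that bears in_use_place but orange is not meant.

How it is judged:
On the way, in this order (a step that is already met when the one before it is completed fails the run):
1. the key of the in-use bottle's colour is pressed down by the fingers while the store key is up (value of joint store_key below 0.0015 m and ((horizontal distance between red_bottle and in_use_place below 0.025 m and value of joint red_key above 0.004 m and contact force between the fingers and red_module above 0.5 N) or (horizontal distance between blue_bottle and in_use_place below 0.025 m and value of joint blue_key above 0.004 m and contact force between the fingers and blue_module above 0.5 N) or (horizontal distance between green_bottle and in_use_place below 0.025 m and value of joint green_key above 0.004 m and contact force between the fingers and green_module above 0.5 N) or (horizontal distance between yellow_bottle and in_use_place below 0.025 m and value of joint yellow_key above 0.004 m and contact force between the fingers and yellow_module above 0.5 N))), for 0.05 s.
2. with every colour key up again, the store key is pressed down by the fingers (value of joint each of red_key, blue_key, green_key, yellow_key below 0.0015 m and value of joint store_key above 0.004 m and contact force between the fingers and console above 0.5 N), for 0.05 s.
At the end, for the whole second after the job is handed in: The matching key and then the store key have been pressed at least 4 mm down, all five keys are up again (within 1.5 mm), and every bottle, the test plate and the bin stand still within 10 mm of where they were, the dropper bottles upright (value of joint each of red_key, blue_key, green_key, yellow_key, store_key below 0.0015 m and horizontal distance between any of red_bottle, blue_bottle, green_bottle, yellow_bottle and in_use_place below 0.025 m and distance of each of red_bottle, blue_bottle, green_bottle, yellow_bottle, well_plate, spray_bottle, sharps_bin from where it was at the start of the episode below 0.01 m and angle between each of red_bottle, blue_bottle, green_bottle, yellow_bottle's own z axis and vertical below 0.1 rad and linear speed of each of red_bottle, blue_bottle, green_bottle, yellow_bottle below 0.02 m/s); the robot touches nothing.
It fails at once if a colour key that does not match the in-use bottle is pressed more than 3 mm down ((not (horizontal distance between red_bottle and in_use_place below 0.025 m) and value of joint red_key above 0.003 m) or (not (horizontal distance between blue_bottle and in_use_place below 0.025 m) and value of joint blue_key above 0.003 m) or (not (horizontal distance between green_bottle and in_use_place below 0.025 m) and value of joint green_key above 0.003 m) or (not (horizontal distance between yellow_bottle and in_use_place below 0.025 m) and value of joint yellow_key above 0.003 m)).
It fails at once if a key or the counter is struck or pressed with more than 30 N (contact force between anything else and red_module above 30 N or contact force between anything else and blue_module above 30 N or contact force between anything else and green_module above 30 N or contact force between anything else and yellow_module above 30 N or contact force between anything else and console above 30 N).
It fails at once if a bottle, the test plate or the bin is lifted, knocked or shifted by more than 10 mm (distance of any of red_bottle, blue_bottle, green_bottle, yellow_bottle, well_plate, spray_bottle, sharps_bin from where it was at the start of the episode above 0.01 m).
It also fails if it takes over 32 s, if anything falls off the work surface, if the arm or the gripper's body presses on something with over 40 N, if the wrist force passes 120 N, or if a joint passes its speed limit or range.

## Working session

There is one attempt and no reset: what is moved stays moved. The work goes in short steps, Python scripts to look and compute and a tool call to move; the robot and the scene stay as the last step left them, time stands still between calls to the robot, and variables do not carry over. Pictures are saved under pics/ and viewed, about 8 in all and at most 12, crops included, and the job is handed in when it is done.

Besides the shell and the picture viewer there is one more tool, called after "Call:" as a command line: name --argument value ..., lists and objects as JSON in quotes. jog_arm: Moves the arm, as the interface text tells. Its arguments: {"type":"object","properties":{"moves":{"type":"array","items":{"type":"object","properties":{"twist":{"type":"array","items":{"type":"number"}},"xyz":{"type":"array","items":{"type":"number"}},"grip":{"type":"number"}}}},"force":{"type":"number"}},"required":["moves"]}

```bash
mkdir -p pics; python3 - <<'E'
from cell import arm
import cv2
for n in("top","side"):
    cv2.imwrite(f"pics/{n}0.png",arm.get_image(n))
s=arm.observe();print(s["position"],s["ee_rot"],s["width"],s["clock"],arm.tips_ahead,s["force"])
E
```

```text
[0.19401539 0.59362744 0.23699402] [-4.94064322e-01 -3.10241754e+00  2.36134324e-03] 1.0025494769944303 0.1 0.011 [-0.15552146 -0.63623575 -0.03467524]
```

View pics/top0.png

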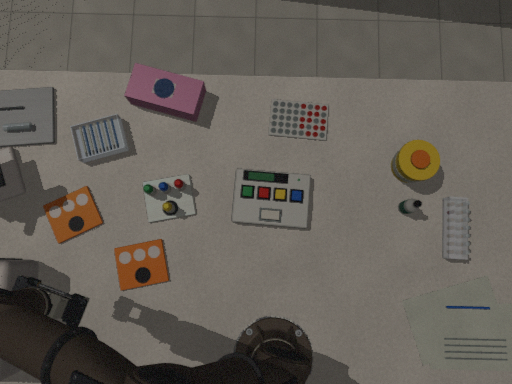

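View pics/side0.png

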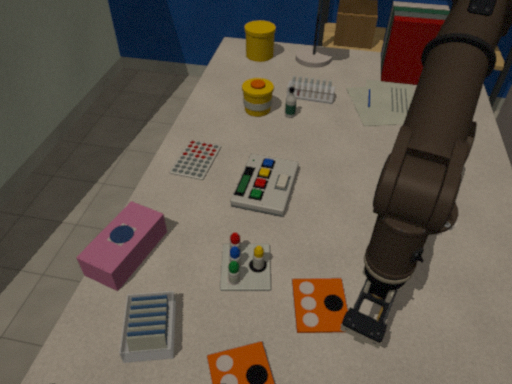

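The top view shows the metal stand at (170,198), with a yellow-capped bottle on its black disc at (170,208). Red, blue and green stand on the white discs behind it. The look-alikes are the orange plates at (73,214) and (142,265), which are not meant. The counter's keys from left to right are green (247,191), red (264,193), yellow (280,195) and blue (297,196), with the store key at (270,214). I'll check the choice in one close crop and measure the keys.

```bash
cat > h.py <<'E'
import numpy as np,cv2
from cell import arm
def ray(n,uv,z):
    p=arm.camera_params(n);K,T=np.array(p["mtx"]),np.array(p["T"])
    d=T[:3,:3]@np.linalg.solve(K,[uv[0],uv[1],1.]);o=T[:3,3]
    return (o+d*(z-o[2])/d[2])
def blob(im,lo,hi,box):
    x0,y0,x1,y1=box;m=cv2.inRange(cv2.cvtColor(im[y0:y1,x0:x1],cv2.COLOR_BGR2HSV),lo,hi)
    n,_,st,c=cv2.connectedComponentsWithStats(m);i=1+np.argmax(st[1:,4])
    return c[i]+[x0,y0],st[i]
E
python3 - <<'E'
from h import *
t=cv2.imread("pics/top0.png");s=cv2.imread("pics/side0.png")
C={"green":((40,90,40),(85,255,255)),"red":((0,120,60),(8,255,255)),"yellow":((15,120,80),(35,255,255)),"blue":((100,120,50),(130,255,255))}
for n,im,box in(("top",t,(236,184,308,204)),("side",s,(248,155,280,200))):
    P=[]
    for k,(lo,hi) in C.items():
        c,st=blob(im,lo,hi,box);p=ray(n,c,.049);P.append(p);print(n,k,c.round(1),st[4],p.round(4))
    v=P[3]-P[0];print("row",np.linalg.norm(v[:2])*1e3,"mm; angle",np.arctan2(-v[0],-v[1]*-1) ,v.round(4))
    u=-v[:2]/np.linalg.norm(v[:2]); ex=np.array([u[1],-u[0]]) # y axis u; x = y rotated -90
    m=np.mean(P,0)[:2];print(" centre",m," x axis",ex," store",m-.07*ex)
print("store top px",ray("top",(270,214),.049))
a=cv2.resize(t[165:235,135:320],None,fx=4,fy=4,interpolation=2);b=cv2.resize(s[150:290,215:305],None,fx=3,fy=3,interpolation=2)
cv2.imwrite("pics/crop.png",cv2.copyMakeBorder(a,0,0,0,0,0));
E
```

```text
top green [247.  190.6] 99 [0.5293 0.0978 0.049 ]
top red [263.4 192.4] 87 [0.5247 0.0439 0.049 ]
top yellow [279.5 193.9] 92 [ 0.5213 -0.009   0.049 ]
top blue [296.3 195.2] 100 [ 0.5181 -0.0641  0.049 ]
row 162.30065803061385 mm; angle 3.072797281990977 [-0.0112 -0.1619  0.    ]
 centre [0.52334377 0.01712385]  x axis [ 0.99763453 -0.06874112]  store [0.45350936 0.02193573]
side green [255.6 193.1] 82 [0.5279 0.1012 0.049 ]
side red [259.8 181.8] 80 [0.5249 0.0454 0.049 ]
side yellow [263.9 171.3] 78 [ 0.5212 -0.0093  0.049 ]
side blue [267.8 162.3] 64 [ 0.517  -0.0589  0.049 ]
row 160.44600511741223 mm; angle 3.0739254767526365 [-0.0108 -0.1601 -0.    ]
 centre [0.52273271 0.01959923]  x axis [ 0.99771145 -0.06761555]  store [0.45289291 0.02433232]
store top px [0.45445833 0.02092404 0.049     ]
```

View pics/crop.png

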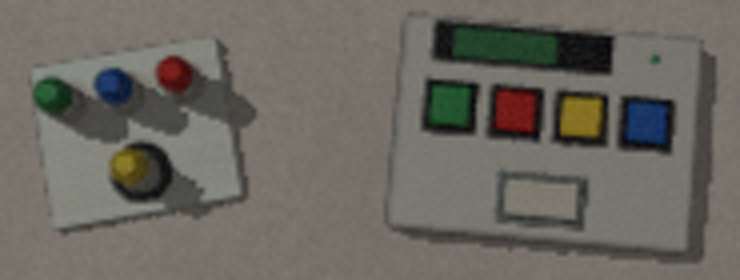

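The crop confirms it: yellow stands on the black disc, and the yellow key is third from the left. Next I move above the yellow key with the fingers shut and square the jaws to the row.

Call:
jog_arm --moves '[{"xyz": [-0.7, -0.66, 0], "twist": [0, 0, -0.3], "grip": 1}, {"xyz": [-1.4, -1.3, 0], "twist": [0, 0, -0.6], "grip": 1}, {"xyz": [-2.1, -2.0, 0], "twist": [0, 0, -0.9], "grip": 1}, {"xyz": [-2.8, -2.65, 0], "twist": [0, 0, -1.2], "grip": 1}, {"xyz": [-3.5, -3.3, 0], "twist": [0, 0, -1.4], "grip": 1}]' --force 10

```text
clock: 0.72
position: [0.3328, 0.3387, 0.2376]
ee_rot: [-0.11, -3.14, 0.0]
force: [0.4, 0.6, 0.6]
width: 0.507
```

```bash
cat >> h.py <<'E'
from scipy.spatial.transform import Rotation as R
def go(p):
    s=arm.observe();r=R.from_rotvec(s["ee_rot"])
    print(s["clock"],s["position"].round(4),"delta",(r.inv().apply(np.array(p)-s["position"])/.06).round(3),"w",round(s["width"],3),"\ny-axis",r.as_matrix()[:,1].round(3),"z",r.as_matrix()[:,2].round(3),"F",s["force"].round(2))
E
python3 -c "
from h import *;go((.5213,-.009,.2))"
```

```text
0.725 [0.3328 0.3387 0.2376] delta [-3.54  -5.561  0.627] w 0.507 
y-axis [ 0.07   0.998 -0.   ] z [-0. -0. -1.] F [0.38 0.55 0.63]
```

Call:
jog_arm --moves '[{"xyz": [-0.5, -0.85, 0], "grip": 1}, {"xyz": [-1.1, -1.7, 0], "grip": 1}, {"xyz": [-1.6, -2.5, 0], "grip": 1}, {"xyz": [-2.1, -3.3, 0], "grip": 1}, {"xyz": [-2.6, -4.1, 0.0], "grip": 1}]'

```text
invalid input at $.moves[0]: expected keys twist, xyz, grip
```

Call:
jog_arm --moves '[{"xyz": [-0.4, -0.7, 0], "grip": 1}, {"xyz": [-0.7, -1.1, 0], "grip": 1}, {"xyz": [-0.7, -1.1, 0], "grip": 1}]'

```text
invalid input at $.moves[0]: expected keys twist, xyz, grip
```

```bash
python3 -c "
from h import *;go((.5213,-.009,.12))"
```

```text
0.725 [0.3328 0.3387 0.2376] delta [-3.54 -5.56  1.96] w 0.507 
y-axis [ 0.07   0.998 -0.   ] z [-0. -0. -1.] F [0.38 0.55 0.63]
```

Call:
jog_arm --moves '[{"xyz": [-0.5, -0.85, 0], "twist": [0, 0, 0], "grip": 1}, {"xyz": [-1.1, -1.7, 0], "twist": [0, 0, 0], "grip": 1}, {"xyz": [-1.6, -2.5, 0], "twist": [0, 0, 0], "grip": 1}, {"xyz": [-2.1, -3.3, 0], "twist": [0, 0, 0], "grip": 1}, {"xyz": [-2.6, -4.1, 0.0], "twist": [0, 0, 0], "grip": 1}]'

```text
clock: 1.35
position: [0.4707, 0.0824, 0.2377]
ee_rot: [0.112, 3.14, 0.0]
force: [0.3, -0.1, -0.8]
width: 0.01
```

Call:
jog_arm --moves '[{"xyz": [-0.4, -0.7, 0], "twist": [0, 0, 0], "grip": 1}, {"xyz": [-0.7, -1.1, 0], "twist": [0, 0, 0], "grip": 1}, {"xyz": [-0.7, -1.1, 0], "twist": [0, 0, 0], "grip": 1}]'

```text
clock: 1.72
position: [0.508, 0.0128, 0.2374]
ee_rot: [-0.119, -3.139, 0.002]
force: [-0.5, 0.1, 0.0]
width: 0.006
```

```bash
python3 -c "
from h import *;go((.5213,-.009,.12))"
```

```text
1.725 [0.508  0.0128 0.2374] delta [-0.249 -0.343  1.958] w 0.006 
y-axis [ 0.076  0.997 -0.001] z [-0.    -0.001 -1.   ] F [-0.48  0.06  0.02]
```

Next I centre over the key and come down to about 60 mm above it (tip height = TCP - 11 mm), then take a close look.

Call:
jog_arm --moves '[{"xyz": [-0.25, -0.34, 0.6], "twist": [0, 0, 0], "grip": 1}, {"xyz": [-0.25, -0.34, 1.3], "twist": [0, 0, 0], "grip": 1}, {"xyz": [-0.25, -0.34, 1.95], "twist": [0, 0, 0], "grip": 1}, {"xyz": [-0.25, -0.34, 1.95], "twist": [0, 0, 0], "grip": 1}]'

```text
clock: 2.22
position: [0.5184, -0.0051, 0.1185]
ee_rot: [-0.11, -3.134, 0.001]
force: [-0.2, 0.4, 0.2]
width: 0.007
```

```bash
python3 -c "
from h import *;go((.5213,-.009,.07))
a=arm.get_image('side')[130:230,210:320];b=arm.get_image('top')[160:235,220:330]
cv2.imwrite('pics/c1.png',np.hstack([cv2.resize(a,(396,360),interpolation=2),cv2.resize(b,(396,360),interpolation=2)]))"
```

```text
2.225 [ 0.5184 -0.0051  0.1185] delta [-0.058 -0.062  0.808] w 0.007 
y-axis [ 0.07   0.998 -0.001] z [-0.006 -0.    -1.   ] F [-0.24  0.36  0.25]
```

View pics/c1.png

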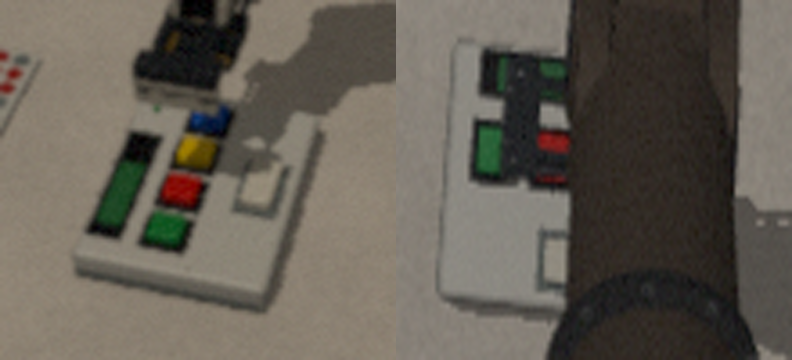

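The side crop shows a dark block ending at about (180,95), which is wider than the fingertips should be. I'll project known gripper points into the image to see what it is.

```bash
python3 -c "
from h import *
p=arm.camera_params('side');K,T=np.array(p['mtx']),np.array(p['T']);W=np.linalg.inv(T)
print('cam',T[:3,3])
for q in [(.518,-.005,.1075),(.518,.014,.1075),(.48,.09,.1735),(.556,.09,.1735),(.521,-.009,.049),(.48,.03,.1735)]:
    c=W@[*q,1];u=K@c[:3]/c[2];print(q,u[:2].round(1),'crop',((u[:2]-[210,130])*3.6).round())"
```

```text
cam [0.33288839 1.08667801 1.03415037]
(0.518, -0.005, 0.1075) [265.  159.1] crop [198. 105.]
(0.518, 0.014, 0.1075) [263.9 162.7] crop [194. 118.]
(0.48, 0.09, 0.1735) [271.9 163.8] crop [223. 122.]
(0.556, 0.09, 0.1735) [247.6 160.4] crop [135. 110.]
(0.521, -0.009, 0.049) [264.  171.4] crop [194. 149.]
(0.48, 0.03, 0.1735) [275.2 151.6] crop [235.  78.]
```

The block is the end of the gripper body, so the fingertips are hidden behind it and the pose readings have to serve. I correct the last 4 mm and come down to just above the key.

Call:
jog_arm --moves '[{"xyz": [-0.05, -0.06, 0.3], "twist": [0, 0, 0], "grip": 1}, {"xyz": [-0.05, -0.06, 0.6], "twist": [0, 0, 0], "grip": 1}, {"xyz": [-0.05, -0.06, 0.8], "twist": [0, 0, 0], "grip": 1}, {"xyz": [-0.05, -0.06, 0.8], "twist": [0, 0, 0], "grip": 1}, {"xyz": [-0.05, -0.06, 0.8], "twist": [0, 0, 0], "grip": 1}]'

```text
clock: 2.95
position: [0.5243, -0.0098, 0.0736]
ee_rot: [0.112, 3.138, 0.0]
force: [-0.4, -0.3, -0.2]
width: 0.006
```

```bash
python3 -c "
from h import *;go((.5213,-.009,.054))
a=arm.get_image('side')[130:230,210:320]
cv2.imwrite('pics/c2.png',cv2.resize(a,(660,600),interpolation=2))"
```

```text
2.95 [ 0.5243 -0.0098  0.0736] delta [0.051 0.01  0.327] w 0.006 
y-axis [0.071 0.997 0.   ] z [ 0.001  0.    -1.   ] F [-0.41 -0.34 -0.21]
```

View pics/c2.png

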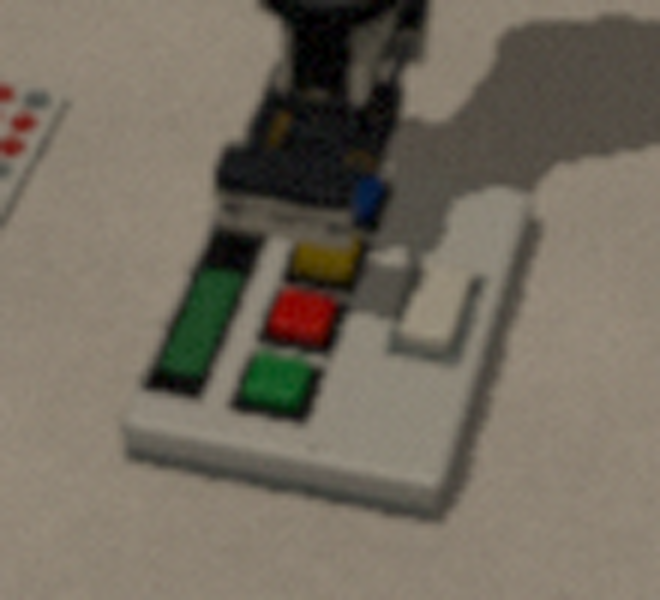

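The side crop shows the body end at (290,190) with the yellow key partly hidden at (325,260) directly under it. Red (300,318) and green are clear. I press in small steps.

Call:
jog_arm --moves '[{"xyz": [0.04, 0, 0.1], "twist": [0, 0, 0], "grip": 1}, {"xyz": [0.04, 0, 0.18], "twist": [0, 0, 0], "grip": 1}, {"xyz": [0.04, 0, 0.22], "twist": [0, 0, 0], "grip": 1}, {"xyz": [0.04, 0, 0.25], "twist": [0, 0, 0], "grip": 1}, {"xyz": [0.04, 0, 0.25], "twist": [0, 0, 0], "grip": 1}]'

```text
clock: 3.62
position: [0.521, -0.0097, 0.0576]
ee_rot: [-0.112, -3.139, -0.0]
force: [-2.3, 0.6, 3.5]
width: 0.008
```

```bash
python3 -c "
from h import *;go((.5213,-.009,.054))"
```

```text
3.625 [ 0.521  -0.0097  0.0576] delta [-0.005  0.012  0.06 ] w 0.008 
y-axis [0.071 0.997 0.   ] z [-0.001  0.    -1.   ] F [-2.32  0.65  3.47]
```

Call:
jog_arm --moves '[{"xyz": [0, 0, 0.02], "twist": [0, 0, 0], "grip": 1}, {"xyz": [0, 0, 0.04], "twist": [0, 0, 0], "grip": 1}, {"xyz": [0, 0, 0.06], "twist": [0, 0, 0], "grip": 1}, {"xyz": [0, 0, 0.06], "twist": [0, 0, 0], "grip": 1}]'

```text
clock: 4.12
position: [0.5212, -0.0098, 0.0541]
ee_rot: [-0.112, -3.139, -0.0]
force: [-1.9, 1.1, 5.3]
width: 0.007
```

```bash
python3 -c "
from h import *;go((.5213,-.009,.054))"
```

```text
4.125 [ 0.5212 -0.0098  0.0541] delta [-0.001  0.013  0.001] w 0.007 
y-axis [0.071 0.997 0.   ] z [-0.  0. -1.] F [-1.95  1.14  5.29]
```

The yellow key is about 5.9 mm down at 5.3 N, which fits its spring. I release it and go over the store key.

Call:
jog_arm --moves '[{"xyz": [0, 0, -0.2], "twist": [0, 0, 0], "grip": 1}, {"xyz": [0, 0, -0.6], "twist": [0, 0, 0], "grip": 1}, {"xyz": [0.6, 0.22, -0.6], "twist": [0, 0, 0], "grip": 1}, {"xyz": [1.16, 0.45, -0.6], "twist": [0, 0, 0], "grip": 1}, {"xyz": [1.16, 0.45, -0.4], "twist": [0, 0, 0], "grip": 1}]'

```text
clock: 4.75
position: [0.4526, 0.0234, 0.079]
ee_rot: [0.109, 3.139, 0.002]
force: [0.6, -0.0, 0.9]
width: 0.003
```

Call:
jog_arm --moves '[{"xyz": [0, 0, 0], "twist": [0, 0, 0], "grip": 1}, {"xyz": [0, 0, 0], "twist": [0, 0, 0], "grip": 1}]'

```text
clock: 5.0
position: [0.455, 0.0216, 0.0784]
ee_rot: [0.114, 3.138, -0.0]
force: [0.6, -0.1, 0.5]
width: 0.005
```

```bash
python3 -c "
from h import *;go((.4535,.0225,.054))
a=arm.get_image('side')[130:230,210:320]
cv2.imwrite('pics/c3.png',cv2.resize(a,(660,600),interpolation=2))"
```

```text
5.0 [0.455  0.0216 0.0784] delta [0.027 0.013 0.406] w 0.005 
y-axis [ 0.072  0.997 -0.   ] z [ 0.001 -0.    -1.   ] F [ 0.61 -0.12  0.52]
```

View pics/c3.png

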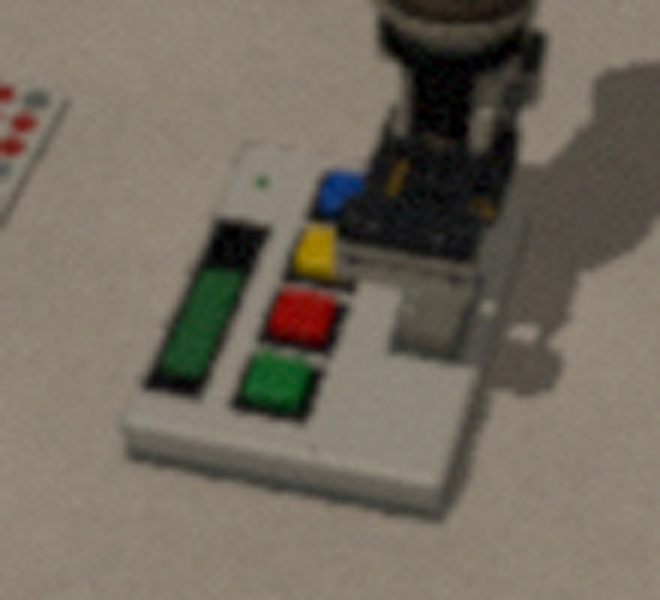

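The yellow key is back up at (318,250). The gripper body end at (410,230) hangs over the store key, whose near end shows at (430,315). I press it.

Call:
jog_arm --moves '[{"xyz": [0.03, 0.01, 0.15], "twist": [0, 0, 0], "grip": 1}, {"xyz": [0.03, 0.01, 0.25], "twist": [0, 0, 0], "grip": 1}, {"xyz": [0.03, 0.01, 0.3], "twist": [0, 0, 0], "grip": 1}, {"xyz": [0.03, 0.01, 0.34], "twist": [0, 0, 0], "grip": 1}, {"xyz": [0.03, 0.01, 0.37], "twist": [0, 0, 0], "grip": 1}]'

```text
clock: 5.68
position: [0.4517, 0.0228, 0.0558]
ee_rot: [-0.112, -3.139, 0.0]
force: [-2.0, -0.6, 3.5]
width: 0.003
```

```bash
python3 -c "
from h import *;go((.4535,.0225,.0535))"
```

```text
5.675 [0.4517 0.0228 0.0558] delta [-0.03  -0.002  0.039] w 0.003 
y-axis [ 0.072  0.997 -0.   ] z [-0.001 -0.    -1.   ] F [-2.03 -0.62  3.55]
```

Call:
jog_arm --moves '[{"xyz": [0, 0, 0.02], "twist": [0, 0, 0], "grip": 1}, {"xyz": [0, 0, 0.04], "twist": [0, 0, 0], "grip": 1}, {"xyz": [0, 0, 0.04], "twist": [0, 0, 0], "grip": 1}]'

```text
clock: 6.05
position: [0.4517, 0.0228, 0.0535]
ee_rot: [-0.113, -3.139, 0.0]
force: [-2.9, -1.7, 5.5]
width: 0.002
```

```bash
python3 -c "
from h import *;go((.4535,.0225,.053))"
```

```text
6.05 [0.4517 0.0228 0.0535] delta [-0.03  -0.002  0.008] w 0.002 
y-axis [ 0.072  0.997 -0.   ] z [-0. -0. -1.] F [-2.9  -1.75  5.51]
```

The store key is about 6.5 mm down at 5.5 N. Now I withdraw straight up.

Call:
jog_arm --moves '[{"xyz": [0, 0, -0.2], "twist": [0, 0, 0], "grip": 1}, {"xyz": [0, 0, -0.8], "twist": [0, 0, 0], "grip": 1}, {"xyz": [0, 0, -1.6], "twist": [0, 0, 0], "grip": 1}, {"xyz": [0, 0, -2.2], "twist": [0, 0, 0], "grip": 1}, {"xyz": [0, 0, -2.2], "twist": [0, 0, 0], "grip": 1}]'

```text
clock: 6.68
position: [0.4543, 0.0233, 0.1888]
ee_rot: [0.112, 3.133, 0.003]
force: [-0.1, 0.0, -0.4]
width: 0.008
```

Call:
jog_arm --moves '[{"xyz": [0, 0, 0], "twist": [0, 0, 0], "grip": 1}, {"xyz": [0, 0, 0], "twist": [0, 0, 0], "grip": 1}]'

```text
clock: 6.92
position: [0.4514, 0.0228, 0.1847]
ee_rot: [-0.112, -3.138, 0.001]
force: [0.7, -0.2, -0.1]
width: 0.004
```

```bash
python3 -c "
from h import *;go((.4535,.0225,.2))
cv2.imwrite('pics/c4.png',arm.get_image('side'))"
```

```text
6.925 [0.4514 0.0228 0.1847] delta [-0.034 -0.003 -0.255] w 0.004 
y-axis [ 0.071  0.997 -0.001] z [-0.002 -0.    -1.   ] F [ 0.74 -0.24 -0.14]
```

View pics/c4.png

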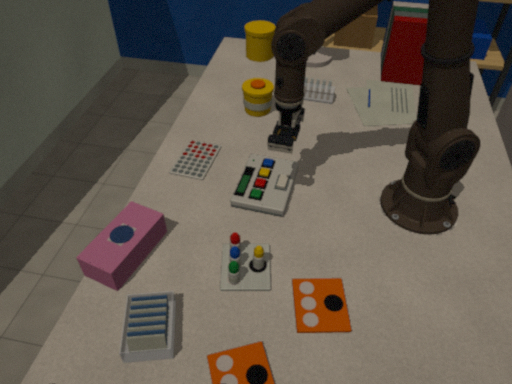

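The bottles (yellow at (259,252)), test plate and bin are where they were. The gripper is clear of the counter and all the keys look up.

```bash
python3 -c "
from cell import arm;print(arm.sign_off())"
```

```text
the job is handed in; nothing more can be done
None
```

I pressed the yellow key, let it spring back, then pressed the store key, withdrew straight up and handed the job in at about 7 s of the 32 s. `sign_off` reports no verdict.

- **Choice of key:** the yellow-capped bottle stands on the black disc of the metal stand. I ignored the two orange plates that look like the stand.
- **Yellow key:** about 5.9 mm down at 5.3 N by the pose and force readings. The picture afterwards showed it back up.
- **Store key:** about 6.5 mm down at 5.5 N, by the same readings.
- **Last checks:** no real force on the tool, and the gripper is about 125 mm above the keys. In the last picture all five keys look up, and the bottles, plate and bin are in place; the spray bottle was hidden behind the arm, so I couldn't check it there.
- **Not seen directly:** the gripper's body hid the fingertips during both presses, so the depths come from the readings rather than pictures. The two cameras placed the yellow key within 1 mm of each other.
- **Refused calls:** two move calls were refused because I left out a key. Nothing moved, and I sent them again.

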